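Lock the levelling screw of the track jack

TASK

Lock the track jack's levelling screw. First set the forked holding key on the jack, fork over the screw's flat tang and tail down in the saddle between its two pins, so that the screw cannot turn; then swing the locknut's lever clockwise, seen from above, until the nut is tight at its stop (from the start about a fifth of a turn). The screw itself must not turn along with the nut beyond the small play of the key, and the key stays seated on the jack at the end.

Things in the scene. Friction and masses are not known exactly. Their poses are not given: they have to be found in the camera images.
- jack: Steel jack fixed on a plywood board, board top 22 mm over the bench; plate 215x110x12 mm, x -142 to +72. Origin: board top, on the upright screw's axis; heights from there. On the axis a hex locknut, z 14-30, and above it the screw's flat tang, 46 mm along x, 10 thick, top z 62. At x=-120, y=0 a grey saddle block 30x60, top z 41.5, with two 14 mm pins at y=+-22, top z 70, 30 apart.
- key: Loose steel bar 170x20x8 mm along x, 0.22 kg, standing on the bench on its fork and foot. Origin: bench height under mid bar; grip the bar there, z 20-28. At x=+60 a fork: two prongs along x, 50 long, 20 deep, slot 14. At x=-60 a foot 14 square, 20 deep. Seated: origin at x -60, y 0, z 42 mm of the jack, x axes alike; rounded edges forgive 5 mm sideways.
- handle (a point): Middle of the locknut lever's handle: an upright black round post, 18 mm across, 14 to 76 mm over the board, this point at 50. It is 90 mm from the screw's axis on a thin rod (28 mm below this point) and swings about that axis. It starts beyond and to the left of the screw, some 50 degrees left of the jack's x; clockwise from above tightens.
- locknut (a joint): Turn of the locknut relative to the screw, rad, growing clockwise from above (tightening); starts at 0 to 0.15, tight at its stop at 1.3. Stiff: 0.35 Nm between nut and screw (some 4 N at the handle); stays where it is left.
- screw (a joint): Turn of the levelling screw in the jack, rad, growing clockwise from above; starts within 0.06 of 0 (tang along the jack's x). It turns easily (0.08 Nm): without the key the nut drags it round; with the key seated it has a play of about 0.15 rad.
Things that resemble listed ones, but are neither listed nor needed, are in the scene too. Of the things shaped like the key, the steel one is meant.

How it is judged:
On the way:
1. the key is seated on the jack, fork over the tang and foot in the saddle, and let go, while the locknut still reads below 0.35 rad (x of key in the frame of jack between -0.075 and -0.045 m and y of key in the frame of jack between -0.012 and 0.012 m and z of key in the frame of jack between 0.037 and 0.047 m and angle between the x axis of key and the x axis of jack, either way round below 0.18 rad and contact force between the fingers and key below 0.2 N and value of joint locknut below 0.35 rad), for 0.2 s.
At the end, for the whole second after the job is handed in: The locknut reads over 1.0 rad relative to the screw (stop at 1.3); the screw reads within 0.35 rad of 0; the key rests seated: its origin within 15 mm along x, 12 mm along y and 5 mm in height of its seat on the jack, its length within 0.18 rad (10 degrees) of the jack's x axis (x of key in the frame of jack between -0.075 and -0.045 m and y of key in the frame of jack between -0.012 and 0.012 m and z of key in the frame of jack between 0.037 and 0.047 m and angle between the x axis of key and the x axis of jack, either way round below 0.18 rad and value of joint screw between -0.35 and 0.35 rad and value of joint locknut above 1 rad and linear speed of key below 0.02 m/s); the robot touches nothing.
It fails at once if the screw is turned more than 0.35 rad from its setting (value of joint screw above 0.35 rad or value of joint screw below -0.35 rad).
It also fails if it takes over 51 s, if anything falls off the work surface, if the arm or the gripper's body presses on something with over 40 N, if the wrist force passes 120 N, or if a joint passes its speed limit or range.

ROBOT

A 7-joint arm with a two-finger parallel gripper is mounted at the origin on the work surface; the furniture and walls round the work are solid. World frame = base frame: x ahead of the robot, y to its left, z up, the work surface at z = 0. Lengths are in m, angles in rad, forces in N, time in s.
With the tool pointing down it reaches from about 0.425 to 0.875 m from the base axis. Payload 4.7 kg.
Tool frame: the origin (TCP) lies at the very end of the fingers, on their centre line; the grasp point (between the pads) lies 19 mm behind it; z points along the fingers, y is the line along which they close (so a half turn about z gives the same grasp; the last joint's range is limited). The gripper opens to 87 mm and grips with 3 to 60 N. Pads are 19 mm wide; open, the fingers measure 117 mm over their backs; the gripper's body (75 mm by 190 mm) begins 51 mm behind the grasp point.
Start: joints at [-1.249, 0.321, -0.07, 1.45, 0.023, 1.371, -0.057], TCP at [0.197, 0.619, 0.223] pointing down, gripper open.
Joint ranges: [-2.86, 2.86], [-0.3, 2.09], [-1.38, 1.24], [0.06, 2.45], [-1.56, 4.7], [0.09, 2.05], [-2.69, 2.69]. Speed limits (rad/s): [2.57, 2.57, 3.14, 3.14, 3.14, 3.14, 3.14].

INTERFACE

Orientations are given as a rotation vector (axis times angle).
In Python, from bench import ctrl gives the robot as it stands.
- The arm moves only by the shell command python3 -m jog 'ROWS' [FORCE]. ROWS is JSON, a list that holds one entry, the list of rows, each a list of 7 numbers: the shift along the tool's x, y, z in mm, then the turn, a rotation vector about the tool's x, y, z in degrees, then the finger opening in mm, from 0 to 87. A call has 1 to 10 rows; each row is the pose to reach, as a shift and turn from the pose commanded when the call began, along the tool's axes at that moment; what a row does not reach only later rows make up. A row lasts 1/10 s, in which the tool goes at most 50 mm and 8.59 degrees, less where a joint would pass 70% of its speed; a pose out of reach is approached as far as the arm can. A call with a gripper value outside its range is refused whole. The fingers move at their own pace and stop on an object; FORCE is the grip in N (left out, the last holds). Time passes only in rows, so rows that repeat a pose let the fingers close. It gives the time, the measured TCP pose, the force, the opening and the grip force at its end, in the units of the state.
- ctrl.get_state(): the state, without advancing time (a new reading comes with each control period).
- ctrl.get_image(name): name is "scene" or "top" or "wrist"; returns a dict with "image" (480x640x3 uint8, red, green, blue), "depth" (480x640 float32, m along the optical axis (not along the pixel's ray), 0 where there is no reading), "fov_y" (degrees; the focal length in pixels is half the picture's height over the tangent of half this angle, whatever the lens; pixels are square), "cx", "cy" (the principal point, pixels), "rvec" (rotation vector, rad) and "tvec" (3), from world to camera coordinates, as OpenCV has them. Camera axes: x right, y down, z forward; pixel columns grow to the right and rows downward; lengths in m; the calibration is good to about 2 mm. A picture is of the moment at which its call begins.
- ctrl.close_job(): hands the job in; it is judged then, once.
The state is a dict: "time": time; "joint_positions": joint angles; "qd": joint speeds; "joint_torque": joint torques, N m; "position": TCP position; "tool_rot": TCP orientation; "ft_force": force on the tool from outside, world axes, zero at the start; "torque": the same for the moment, N m; "grip_width": opening from 0.0 (shut) to 1.0 (fully open); "grip_force": force on a finger pad.
Only numpy, scipy, OpenCV 4.12 (cv2) and the standard library are available. Lean on these libraries where they do the work, as an engineer would, in place of code of your own. Each camera call takes 0.05 s, during which the arm holds its last target. There are 200 camera calls.

## Working session

There is one attempt and no reset: what is moved stays moved. The work goes in short steps, Python scripts to look and compute and a shell command to move; the robot and the scene stay as the last step left them, time stands still between calls to the robot, and variables do not carry over. Pictures are saved under pics/ and viewed, at most 10 in all, crops included, and the job is handed in when it is done.

```bash
mkdir -p pics; ls; cat > h.py <<'E'
import numpy as np,cv2
from scipy.spatial.transform import Rotation as R
from bench import ctrl
def get(n):
    d=ctrl.get_image(n); d['f']=240/np.tan(np.radians(d['fov_y'])/2); d['R']=R.from_rotvec(d['rvec']).as_matrix(); d['t']=np.array(d['tvec']); return d
def save(d,name): cv2.imwrite('pics/'+name,d['image'][:,:,::-1])
def cloud(d):
    v,u=np.mgrid[0:480,0:640]; z=d['depth']
    c=np.stack([(u-d['cx'])/d['f']*z,(v-d['cy'])/d['f']*z,z],-1)
    return (c-d['t'])@d['R']
def ray(d,u,v,h):
    r=d['R'].T@np.array([(u-d['cx'])/d['f'],(v-d['cy'])/d['f'],1]); o=-d['R'].T@d['t']
    return o+r*(h-o[2])/r[2]
E
python3 - <<'E'
from h import *
for n in('top','scene'):
    d=get(n); save(d,n+'0.png'); print(n,d['fov_y'],-d['R'].T@d['t'],(d['depth']>0).mean()); np.savez(n+'0.npz',**d)
s=ctrl.get_state(); print(s['time'],s['position'],s['tool_rot'],s['grip_width'])
print(R.from_rotvec(s['tool_rot']).as_matrix().round(3))
E
```

```text
pics
top 52.22568067070904 [ 0.33111175 -0.23534941  1.4238809 ] 0.9960091145833333
scene 52.25071542307843 [-0.39942922 -0.71932103  0.7216846 ] 0.9163313802083334
0.1 [0.19686755 0.61897369 0.2216096 ] [-4.81580256e-01 -3.10432516e+00  2.57057187e-03] 1.0000939310663515
[[-0.953  0.303 -0.   ]
 [ 0.303  0.953 -0.002]
 [-0.    -0.002 -1.   ]]
```

View pics/top0.png

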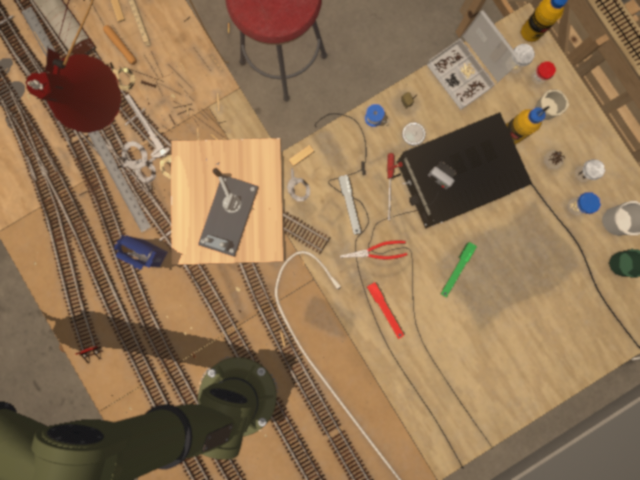

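View pics/scene0.png

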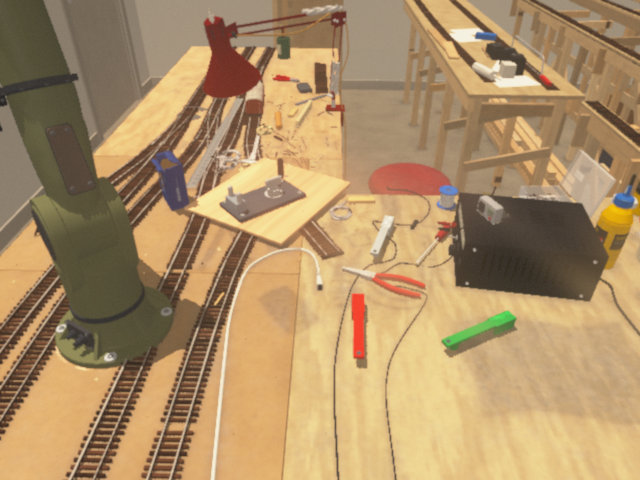

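The top view shows three key-shaped bars: red (385,310), green (459,270) and steel-grey (348,205). The steel one fits. The jack plate is at (228,215), its saddle at (212,240) and its black handle near (217,172). I'll enlarge both to check.

```bash
python3 - <<'E'
from h import *
d=get('top'); P=cloud(d)
im=d['image'][:,:,::-1]
a=cv2.resize(im[155:255,190:270],None,fx=5,fy=5,interpolation=cv2.INTER_CUBIC)
b=cv2.resize(im[165:245,318:378],None,fx=5,fy=5,interpolation=cv2.INTER_CUBIC)
c=np.zeros((500,710,3),np.uint8); c[:, :400]=a; c[:400,405:705]=b
cv2.imwrite('pics/crop0.png',c)
for uv in [(348,205),(228,215),(217,172),(212,240),(230,205),(180,150),(300,240)]: print(uv,P[uv[1],uv[0]].round(3))
hs=(P[...,2]*1000)
np.set_printoptions(linewidth=250)
print(hs[160:256:3,196:262:3].round().astype(int))
print(hs[170:244:3,334:366:2].round().astype(int))
E
```

```text
(348, 205) [ 0.535 -0.329  0.031]
(228, 215) [0.515 0.015 0.035]
(217, 172) [0.627 0.032 0.096]
(212, 240) [0.443 0.056 0.062]
(230, 205) [ 0.331 -0.235  1.424]
(180, 150) [0.711 0.154 0.022]
(300, 240) [ 0.44  -0.188  0.005]
[[  24   26   28   19   22   19   30   26   31   26   15   19   20   23   20   25   28   21   21   22   19   24]
 [  20   19   22   23   28   26   28   25   27   27   18   22   23 1424   24   28   20   17   23   23   22   23]
 [  26   24   18   21   26   17   23   23   23   24   29   21   23   28   22   25   25   24   16   17   27   26]
 [  21   28   27   22   23   23   97   90   21   23   24   23   27   24   20   24   24   21   25   21   24   23]
 [  25   26   20   22   24   29  100   96   66   22   24   20   19   24   26   26   23   26   27   27   27   23]
 [  27   26   20   23   22   23   25   75   56   37   21   22   24   21   25   23   24   22   26   22   21   26]
 [  29   25   23   35   19   21   20   29   55   36   38   32   38   34   26   24   22   25   26   25   29   24]
 [  28   21   25   20   21   24   24   24   50   41   36   39   30   36   37   35  
[... 4118 characters left out ...]
  28   26   29   -2    1    0   -3]
 [  -4    2    1    3    3 1424    0    0   23   29   26   27    3   -1    0    0]
 [   2    2    1    0   -4    6    5    5    2   28   33   28   29    5    3    1]
 [   3    1   -2    4    2   -1   -4    1    1   32   33   29   31    1   -1    4]
 [   1    3   -2    0   -3   -2    3    6    1    5   30   35   33   -1    0    1]
 [  -1    2    1   -1    2    1   -1   -7    5   -2   23   36   -5    3   -2    0]
 [   5   -2    4   -2   -1    4    1    3    2    0   -6    1    5   -1    1    1]
 [   3    0   -3   -2   -3    0   -2    4   -1   -2    2    8    7   -1    1   -2]
 [   2    3    6    7    2    2    1    3    0    1   -1    0    0   -2    4    1]]
```

View pics/crop0.png

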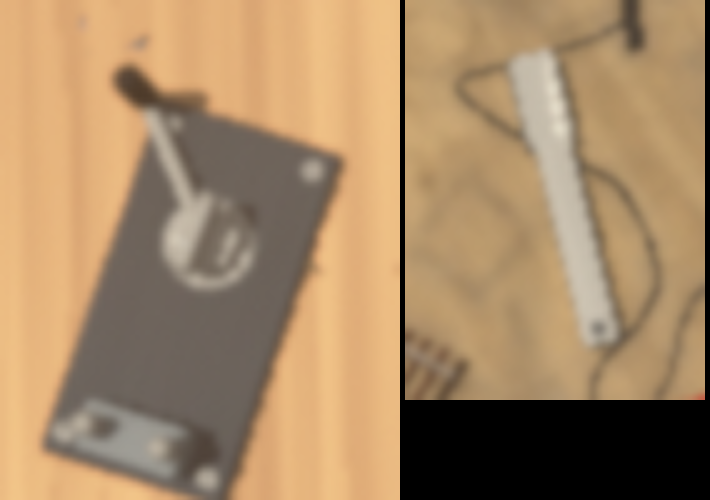

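The crop confirms the steel key, with its fork end upper left at about (345,178) and its foot end at about (357,231). The jack's x axis points up the picture, slightly right. The handle is at about (215,172) and the saddle pins are at about (208,240) and (222,245).

```bash
cat >> h.py <<'E'
def rect(d,mask,h):
    n,l,s,c=cv2.connectedComponentsWithStats(mask.astype(np.uint8)); k=1+s[1:,4].argmax()
    cs,_=cv2.findContours((l==k).astype(np.uint8),cv2.RETR_EXTERNAL,cv2.CHAIN_APPROX_NONE)
    p=np.array([ray(d,u,v,h)[:2] for u,v in max(cs,key=len)[:,0]])
    (cx,cy),_,_=r=cv2.minAreaRect((p*1000).astype(np.float32)); b=cv2.boxPoints(r)
    e=[b[1]-b[0],b[2]-b[1]]; m=max(e,key=np.linalg.norm); 
    a=np.arctan2(m[1],m[0])
    if np.cos(a)<0:a-=np.pi
    return np.array([cx,cy]),np.degrees((a+np.pi)%(2*np.pi)-np.pi),[np.linalg.norm(x).round(1) for x in e],k,l==k
def win(P,x0,x1,y0,y1): return (P[...,0]>x0)&(P[...,0]<x1)&(P[...,1]>y0)&(P[...,1]<y1)
E
python3 - <<'E'
from h import *
d=get('top'); P=cloud(d); Z=P[...,2]; hsv=cv2.cvtColor(d['image'],cv2.COLOR_RGB2HSV); hm=cv2.medianBlur(Z.astype(np.float32),5)
w=win(P,.42,.66,-.42,-.24)
k=rect(d,w&(hm>.014)&(hm<.04),.028); print('key',k[:3])
w=win(P,.38,.7,-.1,.13)
sat=hsv[...,1]; print('sat plate',sat[215,228],hsv[215,228],'wood',hsv[215,180])
m=w&(sat<80)
j=rect(d,cv2.morphologyEx(m.astype(np.uint8),cv2.MORPH_CLOSE,np.ones((5,5)))>0,.034); print('plate',j[:3])
g=w&(hm>.0285)&(hm<.2); print('plate depth',rect(d,g,.034)[:3])
def top(mm): 
    q=P[mm]; return np.median(q,0).round(4),len(q)
print('handle',top(win(P,.59,.67,-.02,.08)&(Z>.088)&(Z<.12)))
print('tang',top(win(P,.50,.58,-.04,.06)&(Z>.078)&(Z<.1)))
s=win(P,.40,.49,-.02,.11)&(Z>.08)&(Z<.1)
n,l,st,c=cv2.connectedComponentsWithStats(s.astype(np.uint8))
for i in range(1,n): print('pin',c[i],st[i][4],P[l==i].mean(0).round(4),ray(d,*c[i],.092).round(4))
t=win(P,.50,.58,-.04,.06)&(Z>.078)&(Z<.1)
print('tangray',rect(d,t,.084)[:3])
E
```

```text
key (array([ 538.02484131, -333.02474976]), np.float32(12.123148), [np.float32(26.6), np.float32(172.5)])
sat plate 42 [ 13  42 109] wood [ 18 106 246]
plate (array([516.74871826,  18.56777191]), np.float32(-19.427885), [np.float32(210.0), np.float32(113.2)])
plate depth (array([524.98138428,  26.87810516]), np.float32(-19.432625), [np.float32(226.8), np.float32(137.9)])
handle (array([0.6309, 0.0367, 0.0962]), 32)
tang (array([0.5483, 0.0043, 0.0837]), 61)
pin [206.4  238.96] 25 [0.4438 0.0652 0.0886] [0.4435 0.0644 0.092 ]
pin [221.59090909 244.13636364] 22 [0.4283 0.0235 0.09  ] [0.4282 0.0232 0.092 ]
tangray (array([548.35284424,   3.57566166]), np.float32(-22.619358), [np.float32(44.7), np.float32(10.8)])
```

```bash
cat > go.py <<'E'
import sys
from h import *
x,y,z,yaw=map(float,sys.argv[1:5])   # mm, deg: tool x axis heading in world, tool straight down
s=ctrl.get_state(); M=R.from_rotvec(s['tool_rot']).as_matrix()
c,n=np.cos(np.radians(yaw)),np.sin(np.radians(yaw)); T=np.array([[c,n,0],[n,-c,0],[0,0,-1.]])
print(s['time'],(np.array(s['position'])*1000).round(1),'yaw',np.degrees(np.arctan2(M[1,0],M[0,0])).round(1),'q',np.round(s['joint_positions'],2),'F',np.round(s['ft_force'],1),'grip',round(s['grip_width']*87,1),round(s['grip_force'],1))
print('shift',(M.T@(np.array([x,y,z])-np.array(s['position'])*1000)).round(1),'turn',np.degrees(R.from_matrix(M.T@T).as_rotvec()).round(1))
E
python3 -m jog '[[[-463,-292,0,0,0,80,50],[-463,-292,0,0,0,80,50],[-463,-292,0,0,0,80,50],[-463,-292,0,0,0,80,50],[-463,-292,0,0,0,80,50],[-463,-292,0,0,0,80,50],[-463,-292,0,0,0,80,50],[-463,-292,0,0,0,80,50],[-463,-292,0,0,0,80,50],[-463,-292,0,0,0,80,50]]]' 20
python3 go.py 538 -333 120 12.1
```

```text
time: 1.2
position: [0.5201, 0.2354, 0.2227]
tool_rot: [-2.368, -2.064, -0.001]
ft_force: [1.3, 1.0, -0.3]
grip_width: 0.578
grip_force: 0.0
1.2 [520.1 235.4 222.7] yaw 82.1 q [-0.8   0.15  0.37  1.67 -0.06  1.33 -0.56] F [ 1.3  1.  -0.3] grip 50.3 0.0
shift [-560.7   95.4  102.5] turn [-0. -0. 70.]
```

```bash
python3 -m jog '[[[-540,90,60,0,0,70,50],[-540,90,60,0,0,70,50],[-540,90,60,0,0,70,50],[-540,90,60,0,0,70,50],[-540,90,60,0,0,70,50],[-540,90,60,0,0,70,50],[-540,90,60,0,0,70,50],[-540,90,60,0,0,70,50],[-540,90,60,0,0,70,50],[-540,90,60,0,0,70,50]]]'
python3 -m jog '[[[0,0,0,0,0,0,50],[0,0,0,0,0,0,50],[0,0,0,0,0,0,50]]]' >/dev/null
python3 go.py 538 -333 120 12.1
python3 - <<'E'
from h import *
d=get('wrist'); save(d,'w1.png'); P=cloud(d); Z=cv2.medianBlur(P[...,2].astype(np.float32),5)
m=win(P,.42,.66,-.45,-.22)&(Z>.014)&(Z<.04)
print(rect(d,m,.028)[:3], P[m].mean(0),m.sum())
E
```

```text
time: 2.2
position: [0.535, -0.2612, 0.168]
tool_rot: [-3.123, -0.339, -0.001]
ft_force: [1.3, -0.5, 0.1]
grip_width: 0.577
grip_force: 0.0
2.5 [ 535.5 -257.9  167.8] yaw 12.5 q [-0.26  0.29  0.8   1.69 -0.22  1.25 -0.77] F [ 0.1 -0.1  0.5] grip 50.0 0.0
shift [-13.8  73.9  47.7] turn [-0.1 -0.   0.4]
(array([ 544.98974609, -332.62185669]), np.float32(11.771995), [np.float32(28.3), np.float32(156.8)]) [ 0.56463541 -0.32798134  0.03828898] 6602
```

View pics/w1.png

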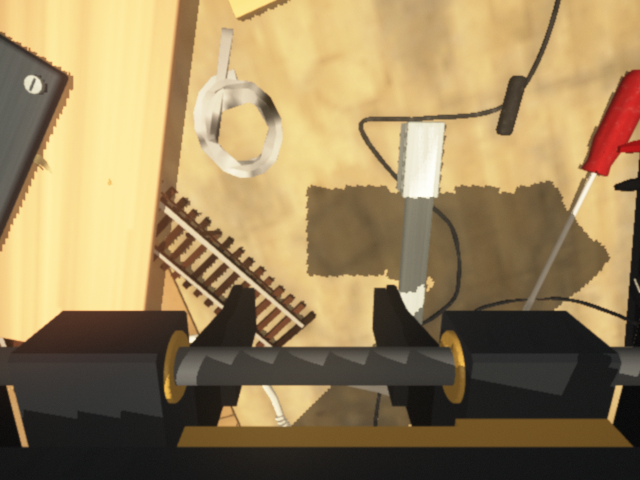

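The wrist view shows the steel key at (418,220), with its fork end at (423,125). Its measured position agrees with the top view to about 1 mm.

```bash
python3 -m jog '[[[-7,37,30,0,0,0,50],[-14,74,60,0,0,0,50],[-14,74,90,0,0,0,50],[-14,74,110,0,0,0,50],[-14,74,110,0,0,0,50],[-14,74,110,0,0,0,50],[-14,74,110,0,0,0,50],[-14,74,110,0,0,0,50]]]'
python3 go.py 538 -333 5 12.0
```

```text
time: 3.35
position: [0.5385, -0.3348, 0.0598]
tool_rot: [3.122, 0.34, 0.004]
ft_force: [-0.8, 0.3, 0.0]
grip_width: 0.576
grip_force: 0.0
3.35 [ 538.5 -334.8   59.8] yaw 12.4 q [-0.07  0.5   0.75  1.7  -0.38  1.09 -0.56] F [-0.8  0.3  0. ] grip 50.1 0.0
shift [-0.2 -1.9 54.8] turn [ 0.1 -0.1  0.4]
```

```bash
python3 -m jog '[[[0,-2,30,0,0,0,50],[0,-2,50,0,0,0,50],[0,-2,54,0,0,0,50],[0,-2,54,0,0,0,50],[0,-2,54,0,0,0,50],[0,-2,54,0,0,0,5],[0,-2,54,0,0,0,5],[0,-2,54,0,0,0,5],[0,-2,54,0,0,0,5],[0,-2,54,0,0,0,5]]]' 40
python3 go.py 538 -333 5 12.0
```

```text
time: 4.35
position: [0.5373, -0.3342, 0.0048]
tool_rot: [3.121, 0.337, 0.002]
ft_force: [-0.3, -1.1, 1.1]
grip_width: 0.219
grip_force: 39.6
4.35 [ 537.3 -334.2    4.8] yaw 12.3 q [-0.04  0.56  0.72  1.73 -0.43  1.   -0.52] F [-0.3 -1.1  1.1] grip 19.1 39.6
shift [ 1.  -1.  -0.2] turn [ 0.1 -0.1  0.3]
```

```bash
python3 -m jog '[[[0,0,-40,0,0,0,5],[0,0,-80,0,0,0,5],[0,0,-120,0,0,0,5],[0,0,-160,0,0,0,5],[0,0,-160,0,0,0,5],[0,0,-160,0,0,0,5]]]'
python3 go.py 492 24 165 -19.6
```

```text
time: 4.95
position: [0.5368, -0.3327, 0.1642]
tool_rot: [-3.123, -0.339, -0.001]
ft_force: [-0.4, 0.4, -3.7]
grip_width: 0.221
grip_force: 39.6
4.95 [ 536.8 -332.7  164.2] yaw 12.4 q [-0.12  0.4   0.81  1.6  -0.3   1.27 -0.62] F [-0.4  0.4 -3.7] grip 19.2 39.6
shift [  32.7 -358.    -0.6] turn [-0. -0. 32.]
```

```bash
python3 -m jog '[[[4,-40,0,0,0,4,5],[8,-80,0,0,0,8,5],[12,-120,0,0,0,12,5],[16,-160,0,0,0,16,5],[20,-200,0,0,0,20,5],[24,-240,0,0,0,24,5],[28,-280,0,0,0,28,5],[31,-320,0,0,0,32,5],[33,-350,0,0,0,32,5],[33,-358,0,0,0,32,5]]]' >/dev/null
python3 -m jog '[[[0,0,0,0,0,0,5],[0,0,0,0,0,0,5],[0,0,0,0,0,0,5]]]' >/dev/null
python3 go.py 492 24 165 -19.6
python3 - <<'E'
from h import *
d=get('top'); P=cloud(d); save(d,'t2.png')
d2=get('wrist'); save(d2,'w2.png'); np.savez('w2.npz',**d2)
d3=get('scene')
a=cv2.resize(d['image'][150:260,170:290],(390,358)); b=cv2.resize(d2['image'],(400,300))
c=np.zeros((600,800,3),np.uint8); c[:358,:390]=a; c[:300,400:]=b
e=cv2.resize(d3['image'][140:260,170:370],(400,240)); c[320:560,400:]=e
cv2.imwrite('pics/c2.png',c[:,:,::-1])
E
```

```text
6.25 [492.2  21.9 163.6] yaw -19.8 q [-0.79  0.01  0.7   1.93 -0.01  1.2  -2.  ] F [-0.8 -0.7 -1.8] grip 19.4 39.6
shift [-0.9 -1.9 -1.4] turn [ 0.1  0.  -0.2]
```

View pics/c2.png

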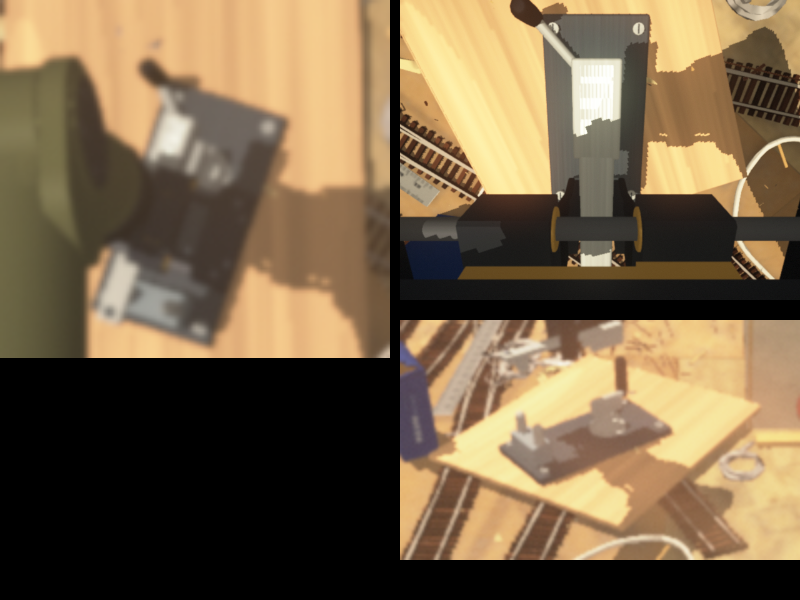

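The picture shows the key held level over the jack, fork towards the tang. Next I check its pose in the gripper from the wrist depth and the top view.

```bash
python3 - <<'E'
from h import *
dd=np.load('w2.npz'); d={k:dd[k] for k in dd}; P=cloud(d); Z=P[...,2]
u0=np.array([np.cos(np.radians(-19.6)),np.sin(np.radians(-19.6))]); n0=np.array([-u0[1],u0[0]]); o=np.array([.5484,.0038])
def J(p): q=p[...,:2]-o; return np.stack([q@u0,q@n0],-1)*1000
m=(Z>.170)&(Z<.205); m[:, :]&=(np.mgrid[0:480,0:640][0]<300)
q=J(P)
for r in range(100,300,20):
    c=np.where(m[r])[0]
    if len(c): print(r,c.min(),c.max(),J(ray(d,c.min()-.5,r,.187)).round(1),J(ray(d,c.max()+.5,r,.187)).round(1),np.median(Z[r][m[r]]).round(4))
r=np.where(m[:,300])[0]; print('end row',r.min(),J(ray(d,300,r.min(),.187)))
# plate seen by wrist
pl=(cv2.cvtColor(d['image'],cv2.COLOR_RGB2HSV)[...,1]<70)&(Z>.026)&(Z<.045)
for rr in (60,90,120,160,200,240):
    c=np.where(pl[rr,380:440])[0]+380; e=np.where(pl[rr,200:300])[0]+200
    if len(c) and len(e): print('plate',rr,J(ray(d,e.min(),rr,.034)).round(1),J(ray(d,c.max(),rr,.034)).round(1))
c=np.where(pl[:,330])[0]; print('front edge',J(ray(d,330,c.min(),.034)))
t=get('top');Pt=cloud(t);Zt=Pt[...,2]; w=win(Pt,.35,.7,-.1,.15)&(Zt>.178)&(Zt<.198)
n,l,st,ce=cv2.connectedComponentsWithStats(w.astype(np.uint8))
for i in range(1,n):
    if st[i][4]>15:
        a=np.array([J(ray(t,x,y,.187)) for y,x in np.argwhere(l==i)]); print('top',st[i],a.min(0).round(1),a.max(0).round(1))
E
```

```text
100 274 355 [25.5 10.6] [ 25.3 -14.9] 0.1863
120 274 354 [19.4 10.8] [ 19.3 -14.8] 0.1861
140 275 353 [13.3 10.7] [ 13.2 -14.6] 0.1864
160 275 353 [ 6.9 10.9] [  6.8 -14.7] 0.1862
180 276 352 [ 0.4 10.8] [  0.3 -14.6] 0.1863
200 276 351 [-6.3 11. ] [ -6.4 -14.4] 0.1864
220 276 351 [-13.2  11.2] [-13.3 -14.5] 0.1866
240 277 350 [-20.3  11.1] [-20.4 -14.3] 0.1864
260 286 341 [-27.7   8.2] [-27.8 -11.4] 0.1863
280 286 341 [-35.2   8.4] [-35.3 -11.5] 0.1863
end row 93 [27.47771492  2.33372121]
plate 60 [51.5 51.4] [ 51.  -54.7]
plate 90 [33.4 51.9] [ 32.9 -53. ]
plate 120 [14.6 51.8] [ 14.1 -54. ]
plate 160 [-11.8  52. ] [-12.3 -54.6]
plate 200 [-39.7  52.3] [-40.2 -54.6]
plate 240 [-69.3  51.9] [-69.8 -53.2]
front edge [ 72.04728491 -12.34541542]
top [214 184  16  18 186] [-20.9 -14.6] [26.8 13.7]
top [199 227  14  23 166] [-144.8   -9.6] [-91.   11.5]
```

```bash
python3 -m jog '[[[-2,-1,20,0,0,0,5],[-2,-1,40,0,0,0,5],[-2,-1,55,0,0,0,5],[-2,-1,65,0,0,0,5],[-2,-1,70,0,0,0,5],[-2,-1,74,0,0,0,5],[-2,-1,78,0,0,0,5],[-2,-1,82,0,0,0,5],[-2,-1,82,0,0,0,5]]]'
python3 go.py 492 24 69 -19.6
```

```text
time: 7.35
position: [0.4906, 0.0255, 0.0818]
tool_rot: [3.096, -0.536, -0.001]
ft_force: [0.3, -0.2, -2.5]
grip_width: 0.222
grip_force: 39.6
7.35 [490.6  25.5  81.8] yaw -19.6 q [-0.77  0.12  0.71  2.02 -0.09  1.03 -1.93] F [ 0.3 -0.2 -2.5] grip 19.3 39.6
shift [ 1.8  0.9 12.8] turn [ 0.  0. -0.]
```

```bash
python3 -m jog '[[[0,0,3,0,0,0,5],[0,0,6,0,0,0,5],[0,0,8,0,0,0,5],[0,0,10,0,0,0,5],[0,0,12,0,0,0,5],[0,0,13,0,0,0,5],[0,0,13,0,0,0,5]]]'
```

```text
time: 8.05
position: [0.4907, 0.0254, 0.0689]
tool_rot: [3.095, -0.536, -0.0]
ft_force: [0.1, 0.2, -2.2]
grip_width: 0.224
grip_force: 39.6
```

```bash
python3 -m jog '[[[0,0,1,0,0,0,5],[0,0,1,0,0,0,5],[0,0,1,0,0,0,30],[0,0,1,0,0,0,50],[0,0,1,0,0,0,50],[0,0,1,0,0,0,50],[0,0,1,0,0,0,50],[0,0,1,0,0,0,50],[0,0,1,0,0,0,50]]]'
python3 -m jog '[[[0,0,-40,0,0,0,50],[0,0,-80,0,0,0,50],[0,0,-120,0,0,0,50],[0,0,-120,0,0,0,50],[0,0,-120,0,0,0,50]]]'
python3 - <<'E'
from h import *
u0=np.array([np.cos(np.radians(-19.6)),np.sin(np.radians(-19.6))]); n0=np.array([-u0[1],u0[0]]); o=np.array([.5484,.0038])
def J(p): q=p[...,:2]-o; return np.stack([q@u0,q@n0],-1)*1000
t=get('top');Pt=cloud(t);Zt=Pt[...,2]
w=win(Pt,.35,.7,-.1,.15)&(Zt>.08)&(Zt<.105)
n,l,st,ce=cv2.connectedComponentsWithStats(w.astype(np.uint8))
for i in range(1,n):
    if st[i][4]>12:
        a=np.array([J(ray(t,x,y,.092)) for y,x in np.argwhere(l==i)]); print('top',st[i],a.min(0).round(1),a.max(0).round(1),a.mean(0).round(1),np.median(Zt[l==i]))
d=get('wrist'); s=get('scene'); P=cloud(d)
c=np.zeros((600,800,3),np.uint8); c[:300,:400]=cv2.resize(d['image'],(400,300)); c[:300,400:]=cv2.resize(s['image'][150:240,190:310],(400,300),interpolation=2)
c[300:,:400]=cv2.resize(t['image'][155:255,195:262],(400,300)[::1] if 0 else (201,300)).repeat(1,1) if 0 else np.pad(cv2.resize(t['image'][155:255,195:262],(201,300)),((0,0),(0,199),(0,0)))
cv2.imwrite('pics/c3.png',c[:,:,::-1])
hm=(P[...,2]>.098)&(P[...,2]<.115)
Z=P[...,2]; m=(Z>.085)&(Z<.097); m[300:]=0
for r in range(60,300,30):
    x=np.where(m[r,240:400])[0]+240
    if len(x): print(r,J(ray(d,x.min()-.5,r,.092)).round(1),J(ray(d,x.max()+.5,r,.092)).round(1),np.median(Z[r][m[r]]).round(4))
# handle top
k=win(Pt,.58,.68,-.02,.1)&(Zt>.09)&(Zt<.11); print('handle top',Pt[k].mean(0),k.sum())
E
python3 go.py 492 24 180 -19.6
```

```text
time: 8.95
position: [0.4909, 0.0255, 0.0681]
tool_rot: [-3.095, 0.536, -0.0]
ft_force: [0.0, -0.1, 0.0]
grip_width: 0.572
grip_force: 0.0
time: 9.45
position: [0.4914, 0.0256, 0.1889]
tool_rot: [-3.094, 0.535, -0.003]
ft_force: [-0.6, -0.9, -0.5]
grip_width: 0.573
grip_force: 0.0
top [212 168   7   7  37] [58.  50.5] [75.6 69. ] [66.7 59. ] 0.09434034792508009
top [222 191  14  13 119] [ -7.1 -13.7] [24.2 15.2] [8.4 1.2] 0.09180787292830032
top [204 233  16  20 171] [-147.3   -7.4] [-96.4  29. ] [-121.4    5.8] 0.09317012969677253
top [219 242   6   5  24] [-125.9  -29.1] [-113.   -15.2] [-119.3  -22.3] 0.09099851010898313
120 [12.5 14.1] [ 12.5 -11.8] 0.0913
150 [-4.8 13.8] [ -4.9 -12. ] 0.091
180 [-22.9  14.1] [-22.9 -11.6] 0.0914
210 [-41.8  11.3] [-41.8  -8.7] 0.091
240 [-61.5  11.5] [-61.5  -8.3] 0.0906
270 [-82.1  11.8] [-82.2  -8.5] 0.0908
handle top [0.63100363 0.03658713 0.09648993] 32
9.6 [489.8  25.3 186.7] yaw -19.6 q [-0.81 -0.02  0.7   1.91  0.01  1.25 -2.02] F [ 0.1 -0.7  0.4] grip 50.0 0.0
shift [2.5 0.5 6.7] turn [ 0.1  0.1 -0. ]
```

View pics/c3.png

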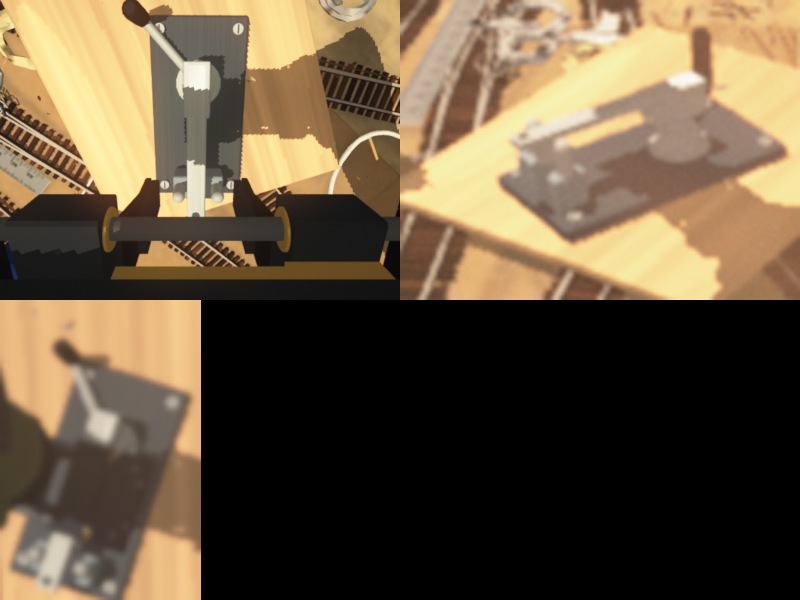

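The key is seated: bar top at 91 mm world, y about +1 mm and x about -60 mm in the jack's frame. It has been let go. The handle is at about (631, 37) mm world, 41° left of the jack's x and 89 mm from the axis.

```bash
python3 go.py 631 36.5 150 30
```

```text
9.6 [489.8  25.3 186.7] yaw -19.6 q [-0.81 -0.02  0.7   1.91  0.01  1.25 -2.02] F [ 0.1 -0.7  0.4] grip 50.0 0.0
shift [129.3 -58.   36.3] turn [  0.    0.1 -49.6]
```

```bash
python3 -m jog '[[[40,-20,0,0,0,-16,50],[80,-38,10,0,0,-32,50],[120,-54,25,0,0,-44,50],[130,-58,36,0,0,-50,50],[130,-58,36,0,0,-50,50],[130,-58,36,0,0,-50,50],[130,-58,36,0,0,-50,50],[130,-58,36,0,0,-50,50],[130,-58,36,0,0,-50,50]]]' >/dev/null
python3 go.py 631 36.5 62 30
python3 - <<'E'
from h import *
d=get('wrist'); P=cloud(d); Z=P[...,2]
hsv=cv2.cvtColor(d['image'],cv2.COLOR_RGB2HSV)
m=win(P,.6,.665,-.0,.08)&(Z>.088)&(Z<.105)
print(m.sum(),P[m].mean(0) if m.any() else 0,P[m].min(0),P[m].max(0))
E
```

```text
10.5 [632.4  36.3 151.6] yaw 30.2 q [-0.6   0.37  0.63  1.61 -0.23  1.24 -0.97] F [ 0.2 -0.9  0. ] grip 50.0 0.0
shift [-1.1 -0.8 89.6] turn [-0.   0.   0.2]
737 [0.63433438 0.03712828 0.0947029 ] [0.62358616 0.02726308 0.08805892] [0.64161081 0.04491504 0.09909512]
```

```bash
python3 -m jog '[[[0,0,30,0,0,0,50],[0,0,60,0,0,0,50],[0,0,80,0,0,0,50],[0,0,89,0,0,0,50],[0,0,89,0,0,0,50],[0,0,89,0,0,0,30],[0,0,89,0,0,0,30],[0,0,89,0,0,0,30],[0,0,89,0,0,0,30]]]'
python3 - <<'E'
from h import *
s=ctrl.get_state(); M=R.from_rotvec(s['tool_rot']).as_matrix(); p=np.array(s['position'])*1000
yaw=np.degrees(np.arctan2(M[1,0],M[0,0]));print(p,yaw)
for k in range(1,21):
    th=np.radians(21.2-4*k); q=np.array([548.4+89.7*np.cos(th),3.8+89.7*np.sin(th),p[2]])
    print(k,4*k,(M.T@(q-p)).round(1))
E
```

```text
time: 11.45
position: [0.6333, 0.0364, 0.064]
tool_rot: [-3.032, -0.823, -0.002]
ft_force: [0.8, -0.2, -0.3]
grip_width: 0.367
grip_force: 0.0
[633.28784092  36.41440429  63.9623015 ] 30.362668047068365
1 4 [-2.4  5.7 -0. ]
2 8 [-4.  11.7 -0. ]
3 12 [-6.1 17.6 -0. ]
4 16 [-8.5 23.4 -0. ]
5 20 [-11.4  28.9  -0. ]
6 24 [-14.6  34.3  -0. ]
7 28 [-18.2  39.4  -0. ]
8 32 [-22.2  44.3  -0. ]
9 36 [-26.5  48.8  -0. ]
10 40 [-31.1  53.1  -0. ]
11 44 [-36.  57.  -0.]
12 48 [-41.1  60.6  -0. ]
13 52 [-46.5  63.8  -0. ]
14 56 [-52.1  66.6  -0.1]
15 60 [-57.8  69.1  -0.1]
16 64 [-63.7  71.1  -0.1]
17 68 [-69.8  72.7  -0.1]
18 72 [-75.9  73.9  -0.1]
19 76 [-82.2  74.6  -0.1]
20 80 [-88.4  74.9  -0.1]
```

```bash
python3 -m jog '[[[-2,6,0,0,0,4,30],[-4,12,0,0,0,8,30],[-6,18,0,0,0,12,30],[-8,23,0,0,0,16,30],[-11,29,0,0,0,19,30],[-15,34,0,0,0,23,30],[-18,39,0,0,0,27,30],[-22,44,0,0,0,30,30],[-26,49,0,0,0,34,30],[-26,49,0,0,0,34,30]]]'
python3 - <<'E'
from h import *
d=get('top'); P=cloud(d); Z=P[...,2]
u0=np.array([np.cos(np.radians(-19.6)),np.sin(np.radians(-19.6))]); n0=np.array([-u0[1],u0[0]]); o=np.array([.5484,.0038])
w=get('wrist'); s=get('scene')
c=np.zeros((600,800,3),np.uint8); c[:300,:400]=cv2.resize(w['image'],(400,300)); c[:300,400:]=cv2.resize(s['image'][150:240,190:310],(400,300),interpolation=2)
c[300:,:201]=cv2.resize(d['image'][155:255,195:262],(201,300))
cv2.imwrite('pics/c4.png',c[:,:,::-1])
s=ctrl.get_state(); M=R.from_rotvec(s['tool_rot']).as_matrix(); p=np.array(s['position'])*1000
yaw=np.degrees(np.arctan2(M[1,0],M[0,0]));print(p,yaw,s['ft_force'],np.degrees(np.arctan2(p[1]-3.8,p[0]-548.4)))
for k in range(9,22):
    th=np.radians(21.2-4*k); q=np.array([548.4+89.7*np.cos(th),3.8+89.7*np.sin(th),p[2]])
    print(k,4*k,(M.T@(q-p)).round(1))
E
```

```text
time: 12.45
position: [0.6363, -0.018, 0.0637]
tool_rot: [-3.138, 0.1, -0.004]
ft_force: [1.7, 2.5, -1.1]
grip_width: 0.345
grip_force: 1.2
[635.96425594 -17.91733398  63.64152288] -3.506442286628882 [ 3.21149196  4.06182948 -0.33105172] -13.929203995555914
9 36 [-0.8  1.2 -0. ]
10 40 [-2.2  7.3 -0. ]
11 44 [-4.1 13.3 -0. ]
12 48 [-6.3 19.1 -0. ]
13 52 [-9.  24.8 -0. ]
14 56 [-12.1  30.3  -0.1]
15 60 [-15.5  35.5  -0.1]
16 64 [-19.3  40.5  -0.1]
17 68 [-23.4  45.2  -0.1]
18 72 [-27.9  49.6  -0.1]
19 76 [-32.6  53.7  -0.1]
20 80 [-37.7  57.4  -0.1]
21 84 [-42.9  60.8  -0.1]
```

View pics/c4.png

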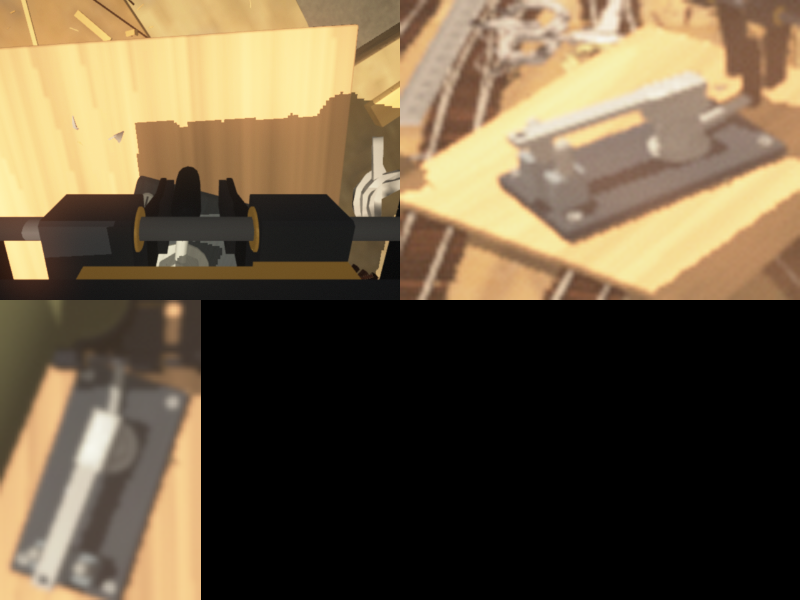

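The lever is following the fingers at about 5 N and the key is still seated, so I continue.

```bash
python3 -m jog '[[[-1,6,0,0,0,4,30],[-3,12,0,0,0,8,30],[-6,18,0,0,0,12,30],[-8,24,0,0,0,16,30],[-11,29,0,0,0,19,30],[-15,34,0,0,0,23,30],[-19,39,0,0,0,27,30],[-23,44,0,0,0,31,30],[-23,44,0,0,0,31,30]]]'
python3 - <<'E'
from h import *
s=ctrl.get_state(); M=R.from_rotvec(s['tool_rot']).as_matrix(); p=np.array(s['position'])*1000
yaw=np.degrees(np.arctan2(M[1,0],M[0,0]));print(p,yaw,s['ft_force'],np.degrees(np.arctan2(p[1]-3.8,p[0]-548.4)),s['joint_positions'][6])
for k in range(17,23):
    th=np.radians(21.2-4*k); q=np.array([548.4+89.7*np.cos(th),3.8+89.7*np.sin(th),p[2]])
    print(k,4*k,(M.T@(q-p)).round(1))
E
```

```text
time: 13.5
position: [0.6099, -0.0623, 0.0637]
tool_rot: [2.999, -0.936, 0.003]
ft_force: [2.1, 0.7, 0.3]
grip_width: 0.346
grip_force: 1.0
[609.90231236 -62.32084903  63.72977618] -34.65004803897696 [2.11347089 0.72482471 0.28454842] -47.07256447034557 -1.7987581685467775
17 68 [-0.5 -0.5 -0. ]
18 72 [-2.   5.5 -0. ]
19 76 [-4.  11.5 -0. ]
20 80 [-6.3 17.3 -0. ]
21 84 [-9.1 22.9 -0. ]
22 88 [-12.2  28.3  -0. ]
```

```bash
python3 -m jog '[[[0,2,0,0,0,1,30],[-1,4,0,0,0,2,30],[-1,5,0,0,0,3,30],[-1,5,0,0,0,3,30]]]' | grep -E 'pos|force'
python3 -m jog '[[[0,2,0,0,0,1,30],[-1,4,0,0,0,2,30],[-1,4,0,0,0,2,30]]]'| grep -E 'pos|force'
```

```text
position: [0.6063, -0.0651, 0.0635]
ft_force: [5.4, 0.8, 3.0]
grip_force: 1.8
position: [0.6023, -0.0681, 0.0632]
ft_force: [2.8, 1.3, 1.8]
grip_force: 1.6
```

```bash
python3 -m jog '[[[0,2,0,0,0,1,30],[-1,4,0,0,0,2,30],[-1,4,0,0,0,2,30]]]' | grep -E 'pos|force'
python3 -m jog '[[[0,2,0,0,0,1,30],[-1,4,0,0,0,2,30],[-1,4,0,0,0,2,30]]]'| grep -E 'pos|force'
```

```text
position: [0.5988, -0.0705, 0.0631]
ft_force: [2.7, 0.9, 1.2]
grip_force: 1.5
position: [0.5968, -0.0716, 0.0631]
ft_force: [7.5, 1.9, -1.6]
grip_force: 3.4
```

```bash
python3 -m jog '[[[-1,2,0,0,0,0,30],[-1,2,0,0,0,0,30],[-1,2,0,0,0,0,30]]]' | grep -E 'pos|force'
```

```text
position: [0.5963, -0.072, 0.0633]
ft_force: [10.5, 2.6, -4.3]
grip_force: 5.0
```

The force is rising and the lever no longer moves, so the nut is at its stop. I'll back off, open and lift.

```bash
python3 -m jog '[[[2,-6,0,0,0,0,40],[3,-9,0,0,0,0,50],[3,-9,0,0,0,0,50],[3,-9,0,0,0,0,50],[3,-9,-30,0,0,0,50],[3,-9,-70,0,0,0,50],[3,-9,-110,0,0,0,50],[3,-9,-130,0,0,0,50]]]'
python3 -m jog '[[[40,60,0,0,0,0,50],[70,100,0,0,0,0,50],[100,150,0,0,0,0,50],[100,150,0,0,0,0,50],[100,150,0,0,0,0,50],[100,150,0,0,0,0,50]]]'
python3 - <<'E'
from h import *
d=get('top'); P=cloud(d); Z=P[...,2]; s=get('scene')
c=np.zeros((480,800,3),np.uint8); c[:,:320]=cv2.resize(d['image'][155:255,195:262],(320,480),interpolation=2); c[:,320:]=cv2.resize(s['image'][140:240,200:300],(480,480),interpolation=2)
cv2.imwrite('pics/c5.png',c[:,:,::-1])
u0=np.array([np.cos(np.radians(-19.6)),np.sin(np.radians(-19.6))]); n0=np.array([-u0[1],u0[0]]); o=np.array([.5484,.0038])
hm=cv2.medianBlur(Z.astype(np.float32),3)
m=win(P,.38,.6,-.04,.1)&(hm>.082)&(hm<.105)
r=rect(d,m,.092); q=r[0]/1000-o; print('key+pins',r[:3],q@u0,q@n0)
k=win(P,.56,.68,-.12,-.03)&(Z>.085)&(Z<.12); p=P[k].mean(0); q=p[:2]-o; print('handle',p,np.degrees(np.arctan2(q@n0,q@u0)),np.linalg.norm(q),k.sum())
E
```

```text
time: 15.9
position: [0.6026, -0.07, 0.1964]
tool_rot: [-2.915, 1.169, -0.005]
ft_force: [0.4, -0.3, -0.1]
grip_width: 0.573
grip_force: 0.0
time: 16.5
position: [0.5698, -0.2472, 0.1928]
tool_rot: [-2.915, 1.172, 0.002]
ft_force: [0.4, 1.2, -0.6]
grip_width: 0.577
grip_force: 0.0
key+pins (array([499.48486328,  27.57201958]), np.float32(-26.316677), [np.float32(156.6), np.float32(30.6)]) -0.05405523038325525 0.005985948813490191
handle [ 0.60315312 -0.06757268  0.09652314] -32.90660053090378 0.08995533815776217 33
```

View pics/c5.png

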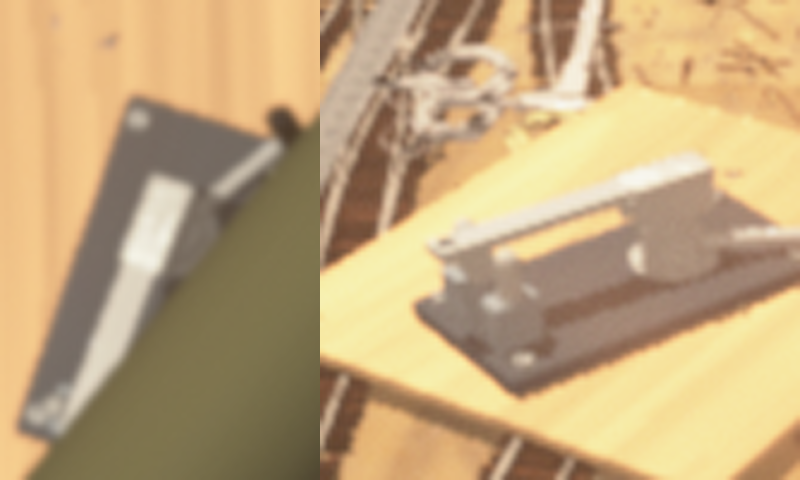

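The view shows the key still in the saddle and over the tang, with the lever swung about 74°. The key looks slightly yawed, so I move the arm clear and measure that properly.

```bash
python3 -m jog '[[[0,50,-20,0,0,0,50],[0,100,-20,0,0,0,50],[0,150,-20,0,0,0,50],[0,150,-20,0,0,0,50],[0,150,-20,0,0,0,50],[0,150,-20,0,0,0,50]]]'|head -2
python3 - <<'E'
from h import *
d=get('top'); P=cloud(d); Z=P[...,2]
u0=np.array([np.cos(np.radians(-19.6)),np.sin(np.radians(-19.6))]); n0=np.array([-u0[1],u0[0]]); o=np.array([.5484,.0038])
J=lambda p:np.array([(p[:2]-o)@u0,(p[:2]-o)@n0])*1000
m=win(P,.38,.6,-.06,.1)&(Z>.08)&(Z<.105)
a=np.array([J(ray(d,x,y,.092)) for y,x in np.argwhere(m)])
B=np.arange(-155,40,10); mid=[]
for b in B:
    s=a[(a[:,0]>=b)&(a[:,0]<b+10)]
    if len(s): print(b+5,s[:,1].min().round(1),s[:,1].max().round(1),len(s)); 
print(a.min(0),a.max(0))
E
```

```text
time: 17.2
position: [0.4692, -0.3525, 0.2128]
-150 -3.3 16.7 7
-140 -3.2 16.7 28
-130 -22.2 23.8 30
-120 -29.1 29.0 64
-110 -27.4 24.7 36
-100 -4.7 15.3 26
-90 -5.5 14.5 29
-80 -6.3 14.5 28
-70 -6.3 13.7 28
-60 -7.1 13.8 28
-50 -7.0 13.0 28
-40 -7.9 13.1 28
-30 -12.1 14.0 32
-20 -13.9 15.0 39
-10 -12.9 14.1 37
0 -13.7 14.2 38
10 -15.4 13.4 38
20 -14.5 12.6 33
[-147.22699809  -29.10968799] [24.2994164  29.02423402]
```

The key is yawed about 2.7°, with its origin at x about -61 mm and y about +3 mm, which is within limits. The nut is at its stop and the arm is clear.

```bash
python3 -c "
from bench import ctrl; print(ctrl.close_job())"
```

```text
the job is handed in; nothing more can be done
None
```

The job is handed in: the key is seated on the jack (about 2.7° off its x axis, y about +3 mm) and let go, and I swung the lever about 74° clockwise until it stopped against rising force. The nut and screw angles were inferred from the images, as the joints can't be read and the hand-in returned no verdict.

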